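# Clear the offcut stand: drop the gate, scrape the chips into the tray, close up

### The job

Pull the stand's yellow gate all the way down by its side handle, then take the orange-handled scraper block and wipe all five metal chips off the plate, over the open gate and into the red tray; they are sharp, so never touch them with the gripper. Then stand the scraper upright, wholly on the green pad, let go of it, and last swing the gate back up until it is fully shut. Leave the other things on the bench where they are.

Things in the scene. Friction and masses are not known exactly. Their poses are not given: they have to be found in the camera images.
- stand: fixed blue box stand with a steel plate on top, 160 (x) by 220 (y) mm, plate top 110 mm above the bench. Yellow fences 12 mm high on both x sides (140 mm clear between them) and at the -y end (clear plate from y = -112 to +100 mm); the gate closes the +y end, the red tray lies beyond it. Origin: on the bench, 10 mm to +y of the plate's middle; z up; y points to gate and tray
- plate (a point): point on the plate's top straight above the stand's origin, same axes
- tray (a point): centre of the red tray's inner floor (4 mm above the bench, 176 mm along the stand's y), stand's axes; tray 190 (x) by 140 (y) mm outside, walls 4 mm thick and 45 mm high
- gate (a joint): angle of the gate, a yellow panel 156 mm wide, 60 high, 5 thick, hinged at its bottom on the plate's top +y edge: 0 = shut (upright), grows as it swings outwards (stand's +y) and down, 1.57 = level, 2.3 = fully down at its stop, sloping into the tray. Stiff hinge: stays where left (about 2 N at the handle)
- gate_handle (a point): grip point of the gate's handle, a 10 mm steel rod along the stand's x axis that sticks out 70 mm beyond the panel's -x end, with a 16 mm black ball at its tip; 65 mm from the hinge axis. Moves with the gate; 40 mm beyond the panel's end, 30 mm before the ball's centre. Nothing of the stand is beside or under it
- gate_hinge (a point): fixed point on the gate's hinge axis, beside the handle point (120 mm to -x of the plate's centre line, 100 mm along y, at plate top height); axes of the stand; the hinge axis is its x axis
- scraper: loose scraper block, 0.25 kg: aluminium block with black rubber foot, 115 (x) by 28 (y) mm, 25 mm high, with an orange upright grip 60 (x) by 22 (y) mm on top, from 25 to 80 mm height. Origin: centre of its underside, z up
- pad: fixed green plastic pad, 170 (x) by 110 (y) mm, 6 mm thick, lying on the bench. Origin: centre of its underside, z up
- slug_a: loose chip on the plate: bright steel disc 26 mm across, 7 mm thick. Origin: centre of its underside, its z up
- slug_b: loose chip on the plate: copper disc 22 mm across, 9 mm thick. Origin: centre of its underside, its z up
- offcut_sq: loose chip on the plate: dark steel square 26 by 26 mm, 6 mm thick. Origin: centre of its underside, its z up
- offcut_bar: loose chip on the plate: brass bar end 34 (x) by 17 (y) mm, 7 mm thick. Origin: centre of its underside, its z up
- offcut_l: loose chip on the plate: dark steel L-shaped offcut 30 by 30 mm, 12 mm wide legs, 6 mm thick. Origin: centre of its underside, its z up
- tape: bystander: yellow tape measure, 65 by 40 mm, 60 mm high
- jar: bystander: amber jar, 70 mm across, 100 mm high
- tin: bystander: red paint tin, 80 mm across, 100 mm high
- wrench: bystander: wrench lying flat, 170 mm long along x
- scroll: bystander: dark steel ring lying flat, 70 mm across, 12 mm high
- brush: bystander: brush lying flat, 160 mm long along x

How it is judged:
By the outcome, as a careful person would: the job done as asked, in the order asked, and still so for the second after the job is handed in, with the robot touching nothing.
It also fails if it takes over 72 s, if anything falls off the work surface, if the arm or the gripper's body presses on something with over 40 N, if the wrist force passes 120 N, or if a joint passes its speed limit or range.

### The arm

A 6-joint arm with a two-finger parallel gripper is mounted at the origin on the work surface. World frame = base frame: x ahead of the robot, y to its left, z up, the work surface at z = 0. Lengths are in m, angles in degrees, forces in N, time in s.
With the tool pointing down it reaches from about 0.4 to 0.825 m from the base axis. Payload 7 kg.
Tool frame: the origin (TCP) lies midway between the tips of the shut fingers; the grasp point (between the pads) lies r.hold_point_z behind it (r.hold_point_z is the distance from the TCP to the grasp point, in m); z points along the fingers, x is the direction in which the jaws open and shut, and the axes are right-handed (so a half turn about z gives the same grasp; the last joint's range is limited). The gripper opens to 88 mm and grips with 3 to 60 N. Pads are 19 mm wide; open, the fingers measure 130 mm over their backs; the gripper's body (78 mm by 193 mm) begins 47 mm behind the grasp point.
Start: joints at [93.283, 20.546, 0.682, 0, -70.136, -16.507], TCP at [0.154, 0.657, 0.227] pointing down, gripper open.
Joint ranges: [-176.03, 176.03], [-82.01, 121.73], [-58.28, 71.71], [-173.87, 95.51], [-174.79, -0.11], [-173.66, 173.66]. Speed limits (degrees/s): [136.94, 136.94, 172.46, 180, 180, 180].

### API

Orientations are given as [roll, pitch, yaw] about the fixed x, y, z axes, in that order (R = Rz(yaw) Ry(pitch) Rx(roll)).
In Python, from plant import get_state, viewer, close_job, r gives the robot as it stands.
- The arm moves only by the tool apply_moves, never from a script. Its argument "plan" is a list of rows, each a list of 3 entries, a list of its own where there are three numbers: the closure in counts, from 0 (fully open) to 255 (shut), then the shift along the tool's x, y, z in units of 50 mm (1.0 is 50 mm), then the turn about the tool's z in units of 6 degrees (1.0 is 6 degrees). A call has 1 to 12 rows; each row shifts and turns the commanded pose from where the row before left it, along the tool's axes as they then stand; what a row does not reach is not made up. A row lasts 1/8 s, in which the tool goes at most 62.5 mm and 10.7 degrees, less where a joint would pass 70% of its speed; a pose out of reach is approached as far as the arm can. A call is refused whole if a number of a shift passes 1 or a number of a turn 1, either way. A call with a gripper value outside its range is refused whole. The fingers move at their own pace and stop on an object; "squeeze" is the grip in N (left out, the last holds). Time passes only in rows, so rows that do not move let the fingers close. It gives the time, the measured TCP pose, the force and the opening at its end, in the units of the state.
- get_state(): the state, without advancing time (a new reading comes with each control period).
- viewer.capture(name): name is "side" or "top" or "wrist"; returns a dict with "frame" (420x560x3 uint8, blue, green, red), "K" (3x3 intrinsics, pixels), "D" ([k1, k2, p1, p2, k3] as OpenCV has them; the pictures are not rectified), "R" (3x3) and "t" (3): a world point X has camera coordinates R X + t; the wrist camera has in their place "mount" (4x4, takes a point from camera to tool coordinates, whose origin is the TCP and whose axes are the tool frame's). Camera axes: x right, y down, z forward; pixel columns grow to the right and rows downward; lengths in m; the calibration is good to about 2 mm. A picture is of the moment at which its call begins: read the wrist's pose just before it. There is no depth.
- close_job(): hands the job in, once; it reports no verdict.
The state is a dict: "time_s": time; "joints": joint angles; "qd": joint speeds; "joint_torque": joint torques, N m; "tcp_pos": TCP position; "eef_rot": TCP orientation; "contact_force": force on the tool from outside, world axes, zero at the start; "moment": the same for the moment, N m; "gripper_width": finger opening in m.
Only numpy, scipy, OpenCV 4.12 (cv2) and the standard library are available. Lean on these libraries where they do the work, as an engineer would, in place of code of your own. Each camera call takes 0.05 s, during which the arm holds its last target.

## Working session

There is one attempt and no reset: what is moved stays moved. The work goes in short steps, Python scripts to look and compute and a tool call to move; the robot and the scene stay as the last step left them, time stands still between calls to the robot, and variables do not carry over. Pictures are saved under pics/ and viewed, and the job is handed in when it is done.

Besides the shell and the picture viewer there is one more tool, called after "Call:" by a JSON object that holds its "method" and its "body", one argument or row to a line. apply_moves: Moves the arm, as the interface text tells. Its arguments: {"type":"object","properties":{"plan":{"type":"array","items":{"type":"array"}},"squeeze":{"type":"number"}},"required":["plan"]}

```bash
mkdir -p pics; ls; python3 - <<'E'
from plant import get_state, viewer, r
import cv2,pickle
print(get_state()); print(r.hold_point_z)
d={}
for n in("side","top","wrist"):
    c=viewer.capture(n); d[n]=c; cv2.imwrite(f"pics/{n}0.png",c["frame"]); print(n,{k:v for k,v in c.items() if k!="frame"})
pickle.dump(d,open("c0.pkl","wb"))
E
```

```text
pics
{'time_s': 0.0, 'joints': array([ 9.32848995e+01,  2.05915838e+01,  6.33688001e-01, -2.02743155e-02,
       -7.01355194e+01, -1.65044754e+01]), 'qd': array([-0.00365618,  0.09659958, -0.03297712, -0.13683292, -0.05128504,
       -0.03356579]), 'joint_torque': array([-2.09575366e-03, -5.82708871e+01,  2.93062609e+01,  6.99722975e+00,
        6.91663125e-03, -1.56422452e-04]), 'tcp_pos': array([0.15430254, 0.65662414, 0.22561987]), 'eef_rot': array([-1.79991733e+02, -9.49811299e-02, -1.03226487e+02]), 'contact_force': array([-0.37315496, -0.24547149,  0.16524879]), 'moment': array([-0.02979226, -0.03856233, -0.01908847]), 'gripper_width': 0.08755207089377938}
0.0188
side {'K': array([[389.83623963,   0.        , 277.85518922],
       [  0.        , 389.83623963, 205.63175306],
       [  0.        ,   0.        ,   1.        ]]), 'D': array([-0.04911893,  0.        ,  0.        ,  0.        ,  0.        ]), 'R': array([[ 0.99642605, -0.08236639,  0.01873261],
       [-0.044795  , -0.70327076, -0.70950944],
       [ 0.07161383,  0.70613456, -0.70444691]]), 't': array([-0.51843207,  
[... 371 characters left out ...]

       [ 0.10338822,  0.03375781, -0.99406805]]), 't': array([-0.01196196,  0.5118157 ,  1.11385366])}
wrist {'K': array([[370.62567835,   0.        , 275.45896909],
       [  0.        , 370.62567835, 208.91800537],
       [  0.        ,   0.        ,   1.        ]]), 'D': array([-0.10300663,  0.        ,  0.        ,  0.        ,  0.        ]), 'mount': array([[ 9.99999405e-01, -1.17695390e-04,  1.08442704e-03,
         2.58054991e-03],
       [-1.50041519e-04,  9.69870158e-01,  2.43622361e-01,
        -6.61677179e-02],
       [-1.08042665e-03, -2.43622379e-01,  9.69869563e-01,
        -1.58312748e-01],
       [ 0.00000000e+00,  0.00000000e+00,  0.00000000e+00,
         1.00000000e+00]])}
```

View pics/side0.png

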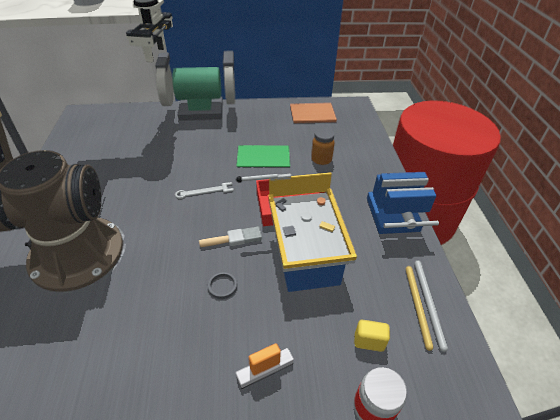

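View pics/top0.png

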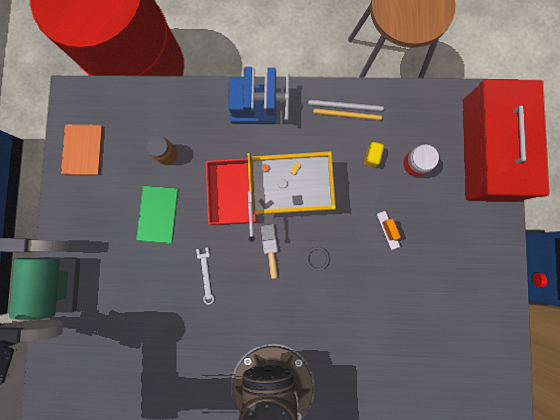

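View pics/wrist0.png

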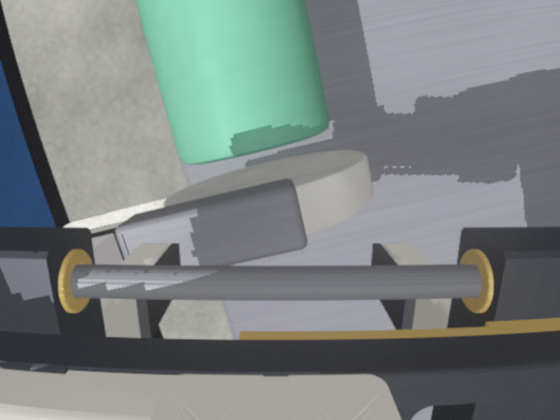

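```bash
cat > h.py <<'E'
import numpy as np,cv2,pickle
def ray(c,uv):
    n=cv2.undistortPoints(np.array(uv,float).reshape(-1,1,2),c["K"],c["D"])[:,0]
    d=np.c_[n,np.ones(len(n))]@c["R"]; o=-c["R"].T@c["t"]; return o,d
def onz(c,uv,z):
    o,d=ray(c,uv); return o+d*((z-o[2])/d[:,2])[:,None]
def proj(c,X):
    return cv2.projectPoints(np.array(X,float).reshape(-1,1,3),cv2.Rodrigues(c["R"])[0],c["t"],c["K"],c["D"])[0][:,0]
def rectc(c,mask,z):
    cs,_=cv2.findContours(mask.astype(np.uint8),0,1); k=max(cs,key=cv2.contourArea)
    P=onz(c,k[:,0].astype(float),z)[:,:2].astype(np.float32)
    return cv2.minAreaRect(P), cv2.boundingRect(k)
E
python3 - <<'E'
import cv2,pickle
d=pickle.load(open("c0.pkl","rb"))
f=d["top"]["frame"][140:290,190:430]; cv2.imwrite("pics/tc.png",cv2.resize(f,None,fx=3.3,fy=3.3,interpolation=2))
f=d["side"]["frame"][140:400,170:370]; cv2.imwrite("pics/sc.png",cv2.resize(f,None,fx=2.3,fy=2.3,interpolation=2))
E
```

```text
(no output)
```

View pics/tc.png

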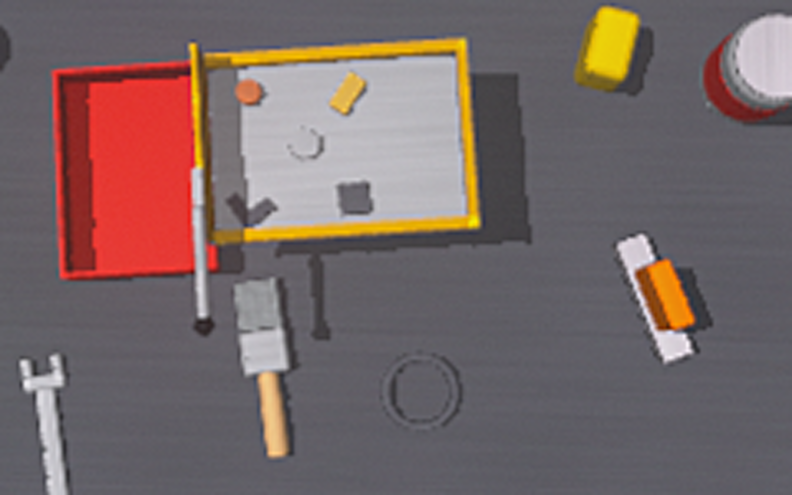

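View pics/sc.png

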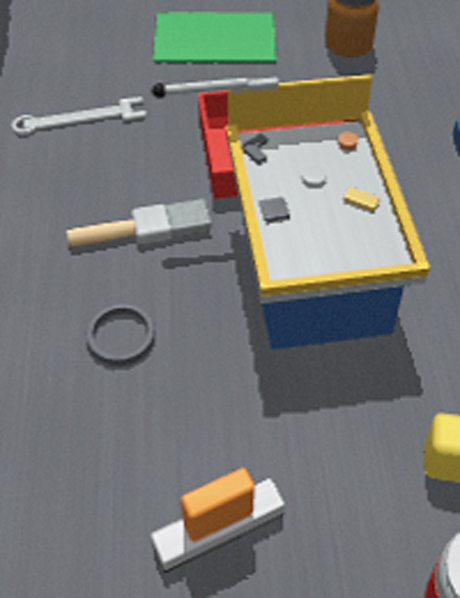

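```bash
python3 - <<'E'
from h import *
np.set_printoptions(precision=4,suppress=True)
d=pickle.load(open("c0.pkl","rb"));T=d["top"];S=d["side"]
tc=lambda *p:[(x/3.3+190,y/3.3+140) for x,y in p]
sc=lambda *p:[(x/2.3+170,y/2.3+140) for x,y in p]
A=onz(T,tc((466,40),(481,228)),.122);print("fence -y corners top",A)
B=onz(S,sc((428,268),(265,289)),.122);print("side",B)
C=onz(T,tc((54,72),(62,278)),.045);print("tray far corners",C)
# ball triang
def tri(a,b):
    o1,d1=ray(T,a);o2,d2=ray(S,b);d1=d1[0];d2=d2[0]
    M=np.c_[d1,-d2];s=np.linalg.lstsq(M,o2-o1,rcond=None)[0]
    return (o1+s[0]*d1+o2+s[1]*d2)/2,np.linalg.norm(o1+s[0]*d1-o2-s[1]*d2)
print("ball",tri(tc((203,326)),sc((159,90))))
print("fence corner tri",tri(tc((466,40)),sc((428,268))),tri(tc((481,228)),sc((265,289))))
for n,c in(("top",T),("side",S)):
    hsv=cv2.cvtColor(c["frame"],cv2.COLOR_BGR2HSV);H,Sa,V=cv2.split(hsv)
    g=(H>50)&(H<75)&(Sa>150); g[:, :100]=0; 
    print(n,"pad",rectc(c,g,.006))
    o=(H>5)&(H<18)&(Sa>200)&(V>80); m=np.zeros_like(o)
    if n=="top": m[200:260,370:410]=1
    else: m[335:385,240:300]=1
    print(n,"grip",rectc(c,o&m,.08))
    w=(Sa<45)&(V>150)
    m=np.zeros_like(o)
    if n=="top": m[205:255,370:410]=1
    else: m[335:395,230:300]=1
    cs,_=cv2.findContours((w&m).astype(np.uint8),0,1)
    P=np.concatenate([k[:,0] for k in cs if len(k)>3]).astype(float)
    print(n,"block",cv2.minAreaRect(onz(c,P,.025)[:,:2].astype(np.float32)))
E
```

```text
fence -y corners top [[ 0.6686 -0.152   0.122 ]
 [ 0.5098 -0.1655  0.122 ]]
side [[ 0.6743 -0.1525  0.122 ]
 [ 0.5198 -0.1658  0.122 ]]
tray far corners [[0.654  0.2132 0.045 ]
 [0.4663 0.1981 0.045 ]]
ball (array([0.4257, 0.058 , 0.1722]), np.float64(0.006364946533322432))
fence corner tri (array([ 0.6716, -0.1523,  0.1214]), np.float64(0.005492438308138414)) (array([ 0.5149, -0.1656,  0.1211]), np.float64(0.009948586515459311))
top pad (((0.4969730079174042, 0.36875683069229126), (0.10694699734449387, 0.16683678328990936), 86.4920883178711), (137, 187, 40, 56))
top grip (((0.4600098133087158, -0.32623863220214844), (0.05838855355978012, 0.029400672763586044), 21.463407516479492), (383, 219, 17, 21))
top block ((0.46195560693740845, -0.3307408094406128), (0.11387531459331512, 0.02764817513525486), 21.498050689697266)
side pad (((0.5649712681770325, 0.3055974841117859), (1.5990808606147766e-06, 0.031690824776887894), 86.61465454101562), (279, 166, 11, 1))
side grip (((0.491595983505249, -0.3434281349182129), (0.017269574105739594, 0.001864243415184319), 85.16097259521484), (278, 353, 2, 10))
side block ((0.4660845994949341, -0.3327212929725647), (0.11539196968078613, 0.028466958552598953), 21.971038818359375)
```

```bash
python3 - <<'E'
from h import *
np.set_printoptions(precision=3,suppress=True)
d=pickle.load(open("c0.pkl","rb"));T=d["top"];S=d["side"]
print(onz(S,[(180,118),(222,118)],0))
for z in(.1,.2,.3):print(z,onz(S,[(162,55),(229,52),(200,68)],z),onz(T,[(10,242),(110,245),(108,310),(60,290)],z))
E
```

```text
[[0.209 0.616 0.   ]
 [0.363 0.607 0.   ]]
0.1 [[0.118 0.942 0.1  ]
 [0.393 0.956 0.1  ]
 [0.281 0.812 0.1  ]] [[0.4   0.756 0.1  ]
 [0.398 0.465 0.1  ]
 [0.219 0.458 0.1  ]
 [0.27  0.599 0.1  ]]
0.2 [[0.167 0.71  0.2  ]
 [0.401 0.721 0.2  ]
 [0.306 0.598 0.2  ]] [[0.4   0.681 0.2  ]
 [0.398 0.417 0.2  ]
 [0.236 0.411 0.2  ]
 [0.281 0.539 0.2  ]]
0.3 [[0.215 0.477 0.3  ]
 [0.41  0.487 0.3  ]
 [0.331 0.385 0.3  ]] [[0.399 0.606 0.3  ]
 [0.398 0.369 0.3  ]
 [0.252 0.364 0.3  ]
 [0.293 0.478 0.3  ]]
```

Call:
{"method": "apply_moves", "body": {
  "plan": [
    [0,[0,0,-1],-1],
    [0,[0,0,-1],-1],
    [0,[0,0,-1],-1],
    [0,[0.94,-0.33,0],0],
    [0,[0.94,-0.33,0],0],
    [0,[0.94,-0.33,0],0],
    [0,[0.94,-0.33,0],0],
    [0,[0.94,-0.33,0],0],
    [0,[0.94,-0.33,0],0],
    [0,[0.94,-0.33,0],0],
    [0,[0.94,-0.33,0],0],
    [0,[0.94,-0.33,0],0]
  ]
}}

```text
time_s: 1.65
tcp_pos: [0.3378, 0.2462, 0.3766]
eef_rot: [-180.0, 0.0, -85.2]
contact_force: [1.5, -0.3, 0.7]
gripper_width: 0.0871
```

Call:
{"method": "apply_moves", "body": {
  "plan": [
    [0,[0.94,-0.33,0],0],
    [0,[0.94,-0.33,0],0],
    [0,[0.94,-0.33,0],0],
    [0,[0.94,-0.33,0],0],
    [0,[0.94,-0.33,0],0],
    [0,[0,0,0],0],
    [0,[0,0,0],0]
  ]
}}

```text
time_s: 2.52
tcp_pos: [0.4392, 0.0205, 0.3763]
eef_rot: [180.0, 0.0, -85.3]
contact_force: [0.8, 0.9, -0.0]
gripper_width: 0.0874
```

```bash
cat >> h.py <<'E'
from scipy.spatial.transform import Rotation as Ro
def wcap(name):
    from plant import get_state, viewer
    s=get_state(); c=viewer.capture("wrist")
    T=np.eye(4);T[:3,:3]=Ro.from_euler("xyz",s["eef_rot"],degrees=True).as_matrix();T[:3,3]=s["tcp_pos"]
    M=np.linalg.inv(T@c["mount"]);c["R"]=M[:3,:3];c["t"]=M[:3,3]
    cv2.imwrite(f"pics/{name}.png",c["frame"]);pickle.dump(c,open(name+".pkl","wb"))
    print(s["time_s"],s["tcp_pos"].round(4),s["eef_rot"].round(2),s["joints"].round(1));return c
E
python3 -c "
from h import *
wcap('w1')"
```

```text
2.525 [0.4392 0.0205 0.3763] [ 1.7997e+02  1.0000e-02 -8.5300e+01] [ 28.5  -6.3 -11.5  -0.  -84.8  66.2]
```

View pics/w1.png

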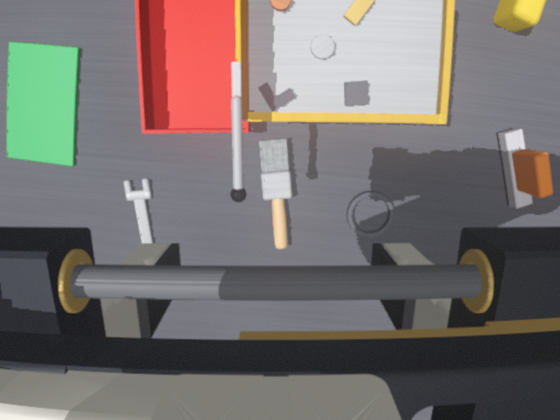

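```bash
python3 - <<'E'
from h import *
np.set_printoptions(precision=4,suppress=True)
c=pickle.load(open("w1.pkl","rb"))
o=np.array([.583,-.0395]);a=np.radians(4.7);R=np.array([[np.cos(a),-np.sin(a)],[np.sin(a),np.cos(a)]])
loc=lambda P:(P[:,:2]-o)@R
for n,p,z in(("ball",(238,194),.175),("rod mid",(237,140),.18),("rod start",(236,64),.18),("fence -x-y",(449.5,123.5),.122),("tray -x+y",(144.5,132.5),.045)):
    P=onz(c,[p],z);print(n,P,loc(P))
hsv=cv2.cvtColor(c["frame"],cv2.COLOR_BGR2HSV);H,S,V=cv2.split(hsv)
g=(H>50)&(H<75)&(S>150);print("pad",rectc(c,g,.006))
g=(H>2)&(H<20)&(S>180);g[:, :500]=0;g[:130]=0;print("grip",rectc(c,g,.08))
f=c["frame"][0:220,100:500];cv2.imwrite("pics/w1c.png",cv2.resize(f,None,fx=2,fy=2,interpolation=2))
E
```

```text
ball [[0.4265 0.0535 0.175 ]] [[-0.1484  0.1055]]
rod mid [[0.4797 0.0572 0.18  ]] [[-0.0951  0.1048]]
rod start [[0.5486 0.0625 0.18  ]] [[-0.026   0.1044]]
fence -x-y [[ 0.515  -0.1716  0.122 ]] [[-0.0786 -0.1261]]
tray -x+y [[0.471  0.1928 0.045 ]] [[-0.0926  0.2407]]Traceback (most recent call last):
  File "<stdin>", line 9, in <module>
  File "h.py", line 10, in rectc
    cs,_=cv2.findContours(mask.astype(np.uint8),0,1); k=max(cs,key=cv2.contourArea)
                                                        ~~~^^^^^^^^^^^^^^^^^^^^^^^^
ValueError: max() iterable argument is empty
```

Call:
{"method": "apply_moves", "body": {
  "plan": [
    [0,[-0.68,-0.24,0],0],
    [0,[0,0,0.9],0],
    [0,[0,0,0.9],0],
    [0,[0,0,0.9],0],
    [0,[0,0,0.9],0],
    [0,[0,0,0.6],0],
    [0,[0,0,0],0],
    [0,[0,0,0],0]
  ]
}}

```text
time_s: 3.58
tcp_pos: [0.4492, 0.0566, 0.168]
eef_rot: [-179.9, 0.0, -85.1]
contact_force: [-0.2, 1.1, 0.6]
gripper_width: 0.0877
```

```bash
python3 -c "
from h import *
from plant import viewer
wcap('w2')
c=viewer.capture('side');f=c['frame'][120:320,180:400];cv2.imwrite('pics/s2.png',cv2.resize(f,None,fx=3,fy=3,interpolation=2))"
```

```text
3.575 [0.4492 0.0566 0.168 ] [-1.799e+02  2.000e-02 -8.512e+01] [ 32.3   2.1 -31.2   0.  -56.7  62.6]
```

View pics/w2.png

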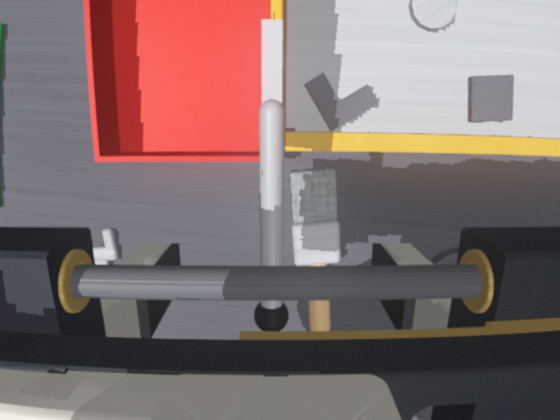

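View pics/s2.png

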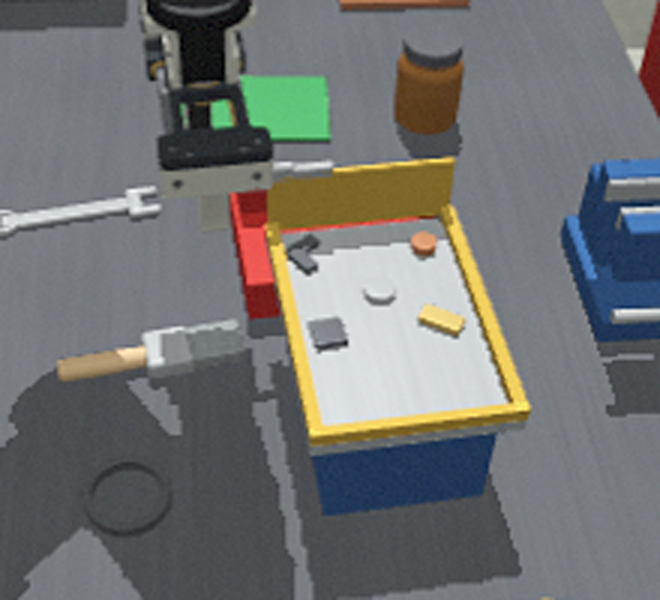

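Call:
{"method": "apply_moves", "body": {
  "plan": [
    [235,[0,0,0],0],
    [235,[0,0,0],0],
    [235,[0,0,0],0],
    [235,[0,0,0],0],
    [235,[0,0,0],0],
    [235,[0,0,0],0]
  ],
  "squeeze": 10
}}

```text
time_s: 4.42
tcp_pos: [0.4485, 0.0554, 0.1665]
eef_rot: [180.0, -0.0, -85.2]
contact_force: [0.7, 0.1, 0.6]
gripper_width: 0.0333
```

Call:
{"method": "apply_moves", "body": {
  "plan": [
    [235,[0,0,0],0],
    [235,[0,0,0],0],
    [235,[0,0,0],0]
  ]
}}

```text
time_s: 4.8
tcp_pos: [0.4486, 0.0557, 0.1667]
eef_rot: [-180.0, 0.0, -85.2]
contact_force: [-0.9, 2.2, 1.1]
gripper_width: 0.0101
```

Call:
{"method": "apply_moves", "body": {
  "plan": [
    [235,[-0.248,0,0.024],0],
    [235,[-0.239,0,0.071],0],
    [235,[-0.221,0,0.115],0],
    [235,[-0.195,0,0.155],0],
    [235,[-0.162,0,0.19],0],
    [235,[-0.123,0,0.217],0],
    [235,[-0.079,0,0.236],0],
    [235,[-0.033,0,0.247],0],
    [235,[0.015,0,0.249],0],
    [235,[0.063,0,0.241],0],
    [235,[0.107,0,0.225],0],
    [235,[0.145,0,0.196],0]
  ]
}}

```text
time_s: 6.3
tcp_pos: [0.4448, 0.1021, 0.0587]
eef_rot: [180.0, -0.2, -85.1]
contact_force: [2.5, -10.8, 7.9]
gripper_width: 0.018
```

Call:
{"method": "apply_moves", "body": {
  "plan": [
    [235,[0.045,0,0.05],0],
    [235,[0.02,0,0.04],0],
    [235,[0,0,0],0],
    [235,[0,0,0],0]
  ]
}}

```text
time_s: 6.8
tcp_pos: [0.444, 0.0989, 0.0538]
eef_rot: [179.9, -0.2, -85.2]
contact_force: [2.4, -13.3, 10.8]
gripper_width: 0.0096
```

```bash
python3 -c "
from h import *
from plant import viewer
wcap('w3')
c=viewer.capture('side');pickle.dump(c,open('s3.pkl','wb'));f=c['frame'][120:320,180:400];cv2.imwrite('pics/s3.png',cv2.resize(f,None,fx=3,fy=3,interpolation=2))"
```

```text
6.8 [0.444  0.0989 0.0538] [179.87  -0.19 -85.19] [ 37.6  11.3 -39.1   0.1 -39.8  57.1]
```

View pics/w3.png

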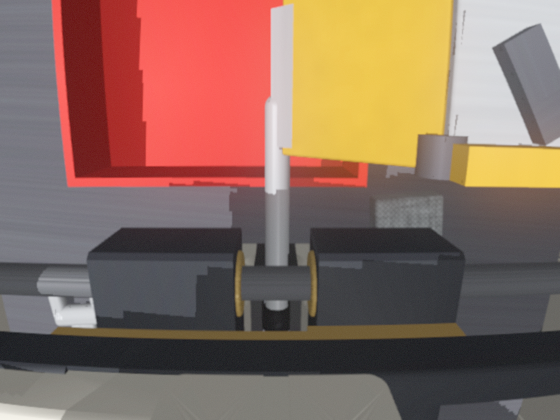

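View pics/s3.png

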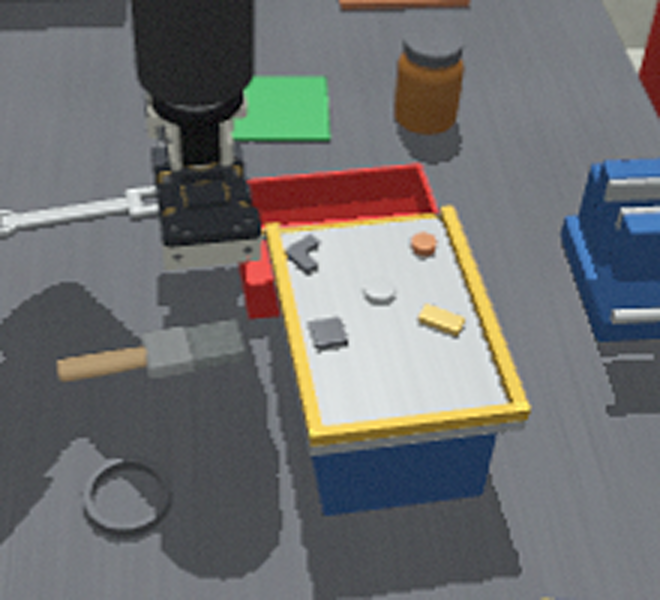

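Call:
{"method": "apply_moves", "body": {
  "plan": [
    [140,[0,0,0],0],
    [140,[0,0,0],0],
    [100,[0,0,-0.3],0],
    [0,[0,0,-0.9],-0.7],
    [0,[0,0,-1],-0.7],
    [0,[0,0,-1],-0.7],
    [0,[0,0,-0.8],-0.7]
  ]
}}

```text
time_s: 7.78
tcp_pos: [0.4448, 0.1015, 0.2558]
eef_rot: [-179.9, 0.1, -68.2]
contact_force: [0.4, 0.0, 0.6]
gripper_width: 0.0741
```

Call:
{"method": "apply_moves", "body": {
  "plan": [
    [0,[0.9,0.31,0],0],
    [0,[0.9,0.31,0],0],
    [0,[0.9,0.31,0],0],
    [0,[0.9,0.31,0],0],
    [0,[0.9,0.31,0],0],
    [0,[0.9,0.31,0],0],
    [0,[0.9,0.31,0],0],
    [0,[0.9,0.31,0],0],
    [0,[0.9,0.31,0],0],
    [0,[0,0,0],0],
    [0,[0,0,0],0]
  ]
}}

```text
time_s: 9.15
tcp_pos: [0.4641, -0.3268, 0.2531]
eef_rot: [180.0, 0.1, -68.4]
contact_force: [-0.1, 0.3, 0.0]
gripper_width: 0.0873
```

```bash
python3 -c "
from h import *
from plant import viewer
wcap('w4')
c=viewer.capture('top');pickle.dump(c,open('t4.pkl','wb'));f=c['frame'][140:290,190:430]; cv2.imwrite('pics/t4.png',cv2.resize(f,None,fx=3.3,fy=3.3,interpolation=2))"
```

```text
9.15 [ 0.4641 -0.3268  0.2531] [ 1.7998e+02  6.0000e-02 -6.8450e+01] [-15.4   9.6 -10.7  -0.  -69.8 127. ]
```

View pics/w4.png

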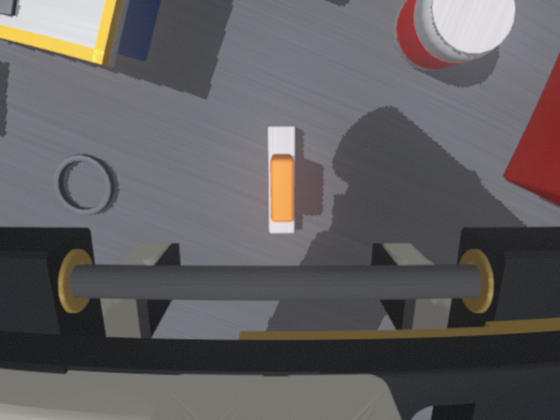

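View pics/t4.png

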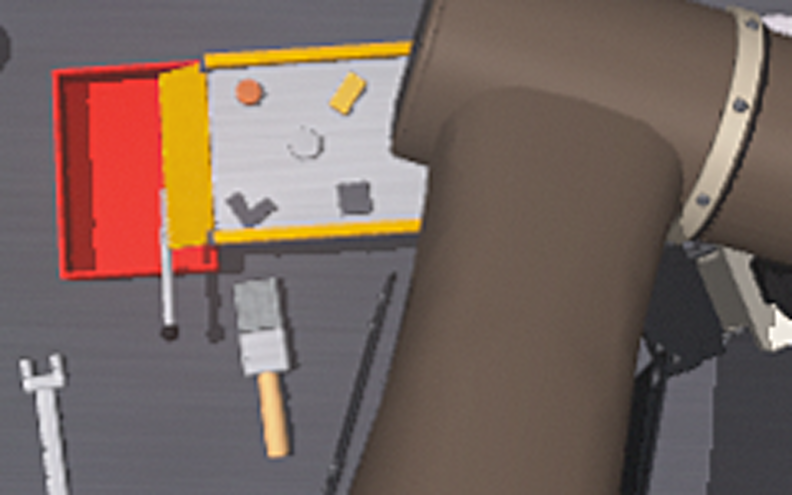

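```bash
python3 - <<'E'
from h import *
c=pickle.load(open("w4.pkl","rb"))
H,S,V=cv2.split(cv2.cvtColor(c["frame"],cv2.COLOR_BGR2HSV))
g=(H>2)&(H<22)&(S>150);g[:140]=0;g[240:]=0;g[:,:250]=0;g[:,320:]=0
print("grip",rectc(c,g,.08))
w=(S<45)&(V>150);w[:120]=0;w[240:]=0;w[:,:255]=0;w[:,305:]=0
cs,_=cv2.findContours((w|g).astype(np.uint8),0,1);k=max(cs,key=cv2.contourArea)
print("block",cv2.minAreaRect(onz(c,k[:,0].astype(float),.025)[:,:2].astype(np.float32)))
t=np.array([.4641,-.3268]);a=np.radians(-68.45);tx=np.array([np.cos(a),np.sin(a)]);ty=np.array([np.sin(a),-np.cos(a)])
for p in ([.462,-.3307],[.466,-.3327],rectc(c,g,.08)[0][0]):
    e=np.array(p)-t;print(e@tx*20,e@ty*20)
E
```

```text
grip (((0.46694087982177734, -0.33527275919914246), (0.05857373774051666, 0.019801484420895576), 22.198204040527344), (271, 157, 23, 64))
block ((0.46457862854003906, -0.33557960391044617), (0.1148037314414978, 0.027988824993371964), 21.976835250854492)
0.05712044848320579 0.06771450631199687
0.1237093860921567 0.007999237007477653
0.17847966631401418 0.009397199360031704
```

Call:
{"method": "apply_moves", "body": {
  "plan": [
    [0,[0.15,0.02,0.9],-0.07],
    [0,[0,0,0.9],0],
    [0,[0,0,0.9],0],
    [0,[0,0,0.9],0],
    [0,[0,0,0.66],0],
    [120,[0,0,0],0],
    [230,[0,0,0],0],
    [230,[0,0,0],0],
    [230,[0,0,0],0],
    [230,[0,0,0],0],
    [230,[0,0,0],0],
    [230,[0,0,0],0]
  ],
  "squeeze": 35
}}

```text
time_s: 10.75
tcp_pos: [0.4657, -0.3347, 0.0408]
eef_rot: [180.0, 0.0, -68.0]
contact_force: [-0.4, 0.6, 0.6]
gripper_width: 0.0233
```

```bash
python3 - <<'E'
from h import *
np.set_printoptions(precision=4,suppress=True)
T=pickle.load(open("t4.pkl","rb"));S=pickle.load(open("s3.pkl","rb"));W=pickle.load(open("w4.pkl","rb"));W1=pickle.load(open("w1.pkl","rb"));W2=pickle.load(open("w2.pkl","rb"))
o=np.array([.583,-.0395]);a=np.radians(4.7);R=np.array([[np.cos(a),-np.sin(a)],[np.sin(a),np.cos(a)]])
def show(n,c,p,z):
    P=onz(c,[p],z);print(n,P[0,:2],"local",((P[:,:2]-o)@R)[0])
tc=lambda x,y:(x/3.3+190,y/3.3+140)
sc=lambda x,y:(x/3+180,y/3+120)
show("T fence+x end",T,tc(205,60),.122)
show("T fence-x end",T,tc(214,239),.122)
show("S fence-x top end outer",S,sc(266,228),.122)
show("S fence+x end outer",S,sc(456,208),.122)
show("S fence -x-y",S,sc(312,440),.122)
show("S fence +x-y",S,sc(528,407),.122)
show("W2 fence/gate -x inner",W2,(284,132),.122)
show("W4 -x-y corner",W,(101,64),.122)
E
python3 - <<'E'
import cv2,pickle
c=pickle.load(open("w4.pkl","rb"));cv2.imwrite("pics/w4c.png",cv2.resize(c["frame"][0:100,0:200],None,fx=4,fy=4,interpolation=2))
E
```

```text
T fence+x end [0.6483 0.0676] local [0.0738 0.1014]
T fence-x end [0.4964 0.0557] local [-0.0785  0.102 ]
S fence-x top end outer [0.4991 0.0483] local [-0.0764  0.0943]
S fence+x end outer [0.661  0.0628] local [0.0861 0.0956]
S fence -x-y [ 0.517  -0.1682] local [-0.0763 -0.1229]
S fence +x-y [ 0.6746 -0.1502] local [ 0.0822 -0.1178]
W2 fence/gate -x inner [0.5067 0.0538] local [-0.0684  0.0993]
W4 -x-y corner [ 0.5143 -0.1671] local [-0.0789 -0.1215]
```

View pics/w4c.png

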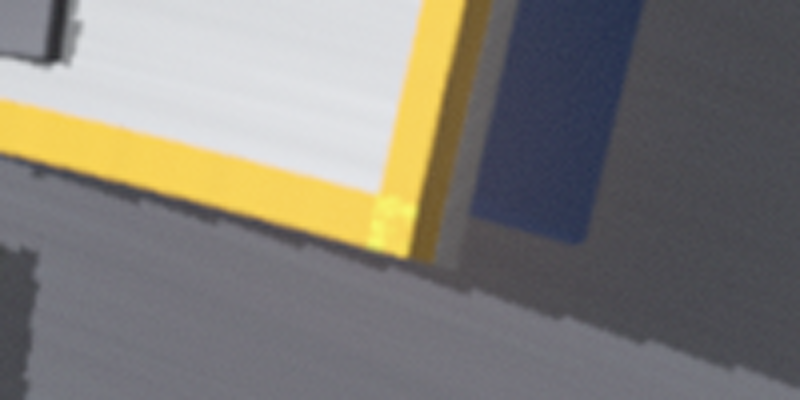

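Call:
{"method": "apply_moves", "body": {
  "plan": [
    [235,[0,0,0],0],
    [235,[0,0,0],0],
    [235,[0,0,-0.6],0],
    [235,[0,0,-0.9],0.72],
    [235,[0,0,-1],0.72],
    [235,[0,0,-0.9],0.72],
    [235,[0,0,-0.6],0.72],
    [235,[-0.78,-0.56,0],0],
    [235,[-0.78,-0.56,0],0],
    [235,[-0.78,-0.56,0],0],
    [235,[-0.78,-0.56,0],0],
    [235,[-0.78,-0.56,0],0]
  ]
}}

```text
time_s: 12.25
tcp_pos: [0.5896, -0.1273, 0.2402]
eef_rot: [180.0, 0.0, -85.3]
contact_force: [0.5, -0.2, -2.2]
gripper_width: 0.0215
```

Call:
{"method": "apply_moves", "body": {
  "plan": [
    [235,[0,0,0],0],
    [235,[0,0,0],0]
  ]
}}

```text
time_s: 12.5
tcp_pos: [0.5889, -0.1286, 0.24]
eef_rot: [179.9, 0.0, -85.2]
contact_force: [-0.4, 0.2, -1.4]
gripper_width: 0.0221
```

```bash
python3 -c "
from h import *
from plant import viewer
wcap('w5')
c=viewer.capture('side');pickle.dump(c,open('s5.pkl','wb'));f=c['frame'][120:320,180:400];cv2.imwrite('pics/s5.png',cv2.resize(f,None,fx=3,fy=3,interpolation=2))"
```

```text
12.5 [ 0.5889 -0.1286  0.24  ] [ 1.7992e+02  1.0000e-02 -8.5250e+01] [  6.2  13.4  -7.6  -0.  -69.1  88.5]
```

View pics/w5.png

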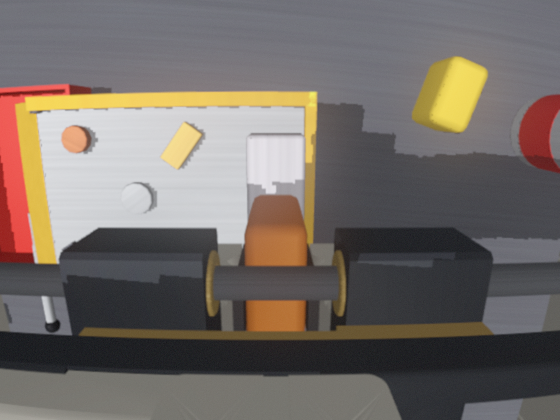

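View pics/s5.png

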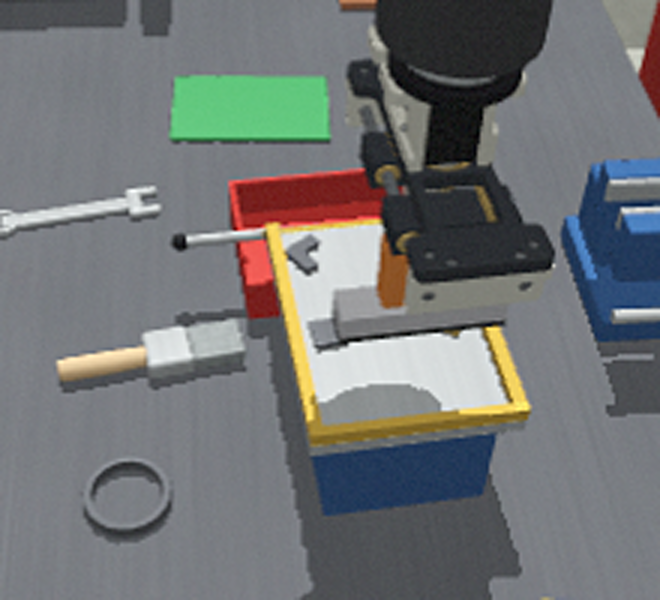

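```bash
python3 - <<'E'
from h import *
np.set_printoptions(precision=4,suppress=True)
W=pickle.load(open("w5.pkl","rb"))
o=np.array([.584,-.040]);a=np.radians(4.7);R=np.array([[np.cos(a),-np.sin(a)],[np.sin(a),np.cos(a)]])
def show(n,c,p,z):
    P=onz(c,[p],z);l=((P[:,:2]-o)@R)[0];t=((P[0,:2]-[.5889,-.1286])@R);print(n,P[0,:2],"local",l,"rel tcp",t)
show("block +x end l",W,(248.5,134),.224);show("r",W,(303,134),.224)
show("fence inner +x-y",W,(304,105),.122);show("outer +x-y",W,(316,92.5),.122)
show("fence +x +y outer",W,(27,98),.122);show("inner",W,(40,109),.122)
P=onz(W,[(48,264),(37,165),(303,200),(303,130)],.122);print(P)
show("square",W,(300,100),.122)
E
```

```text
block +x end l [ 0.6452 -0.1144] local [ 0.0549 -0.0791] rel tcp [0.0573 0.0096]
r [ 0.6473 -0.1395] local [ 0.0549 -0.1044] rel tcp [ 0.0573 -0.0157]
fence inner +x-y [ 0.6638 -0.1462] local [ 0.0709 -0.1124] rel tcp [ 0.0733 -0.0237]
outer +x-y [ 0.6734 -0.1539] local [ 0.0798 -0.1209] rel tcp [ 0.0821 -0.0322]
fence +x +y outer [0.6557 0.0631] local [0.0799 0.0969] rel tcp [0.0823 0.1856]
inner [0.6479 0.0524] local [0.0713 0.0869] rel tcp [0.0736 0.1756]
[[ 0.5216  0.0539  0.122 ]
 [ 0.6047  0.057   0.122 ]
 [ 0.5936 -0.1524  0.122 ]
 [ 0.646  -0.1472  0.122 ]]
square [ 0.6671 -0.143 ] local [ 0.0744 -0.1094] rel tcp [ 0.0768 -0.0207]
```

Call:
{"method": "apply_moves", "body": {
  "plan": [
    [235,[0,0,0.8],0],
    [235,[0,0,0.7],0],
    [235,[0,0,0.22],0],
    [235,[0,0,0],0],
    [235,[0,0,0],0]
  ]
}}

```text
time_s: 13.22
tcp_pos: [0.5903, -0.1292, 0.1564]
eef_rot: [-179.9, -0.0, -85.3]
contact_force: [-0.0, -0.1, -2.6]
gripper_width: 0.022
```

Call:
{"method": "apply_moves", "body": {
  "plan": [
    [235,[0,0,0.04],0],
    [235,[0,0,0.02],0],
    [235,[0,0,0],0]
  ]
}}

```text
time_s: 13.6
tcp_pos: [0.5894, -0.1288, 0.1519]
eef_rot: [-180.0, 0.0, -85.3]
contact_force: [-0.2, -0.4, -2.5]
gripper_width: 0.0219
```

```bash
python3 -c "
from h import *
from plant import viewer
wcap('w6')
c=viewer.capture('side');f=c['frame'][160:300,260:370];cv2.imwrite('pics/s6.png',cv2.resize(f,None,fx=4,fy=4,interpolation=2))"
```

```text
13.6 [ 0.5894 -0.1288  0.1519] [-179.98    0.    -85.28] [  6.2  17.2 -14.6   0.  -58.3  88.5]
```

View pics/s6.png

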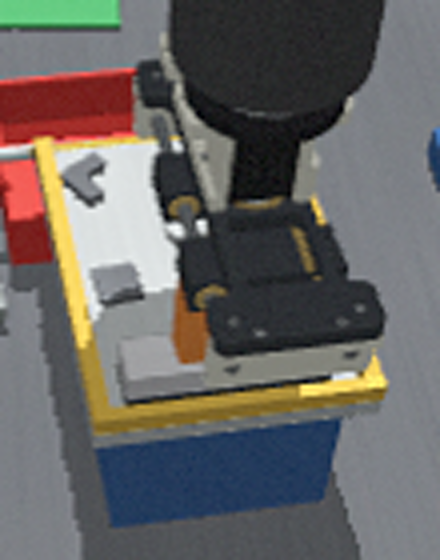

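Call:
{"method": "apply_moves", "body": {
  "plan": [
    [235,[-0.3,0,0],0],
    [235,[-0.3,0,0],0],
    [235,[-0.3,0,0],0],
    [235,[-0.3,0,0],0],
    [235,[-0.3,0,0],0],
    [235,[-0.3,0,0],0],
    [235,[-0.3,0,0],0]
  ]
}}

```text
time_s: 14.58
tcp_pos: [0.5806, -0.0232, 0.1518]
eef_rot: [-180.0, -0.0, -85.3]
contact_force: [-0.8, -0.7, -2.0]
gripper_width: 0.0221
```

```bash
python3 -c "
from h import *
from plant import viewer
wcap('w7')
c=viewer.capture('side');f=c['frame'][140:300,220:370];cv2.imwrite('pics/s7.png',cv2.resize(f,None,fx=3.5,fy=3.5,interpolation=2))"
```

```text
14.575 [ 0.5806 -0.0232  0.1518] [-1.7999e+02 -1.0000e-02 -8.5280e+01] [ 17.   15.2 -17.4   0.  -57.4  77.7]
```

View pics/s7.png

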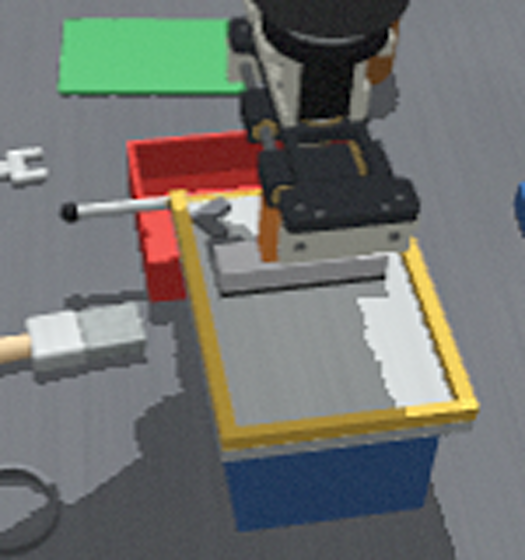

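View pics/w7.png

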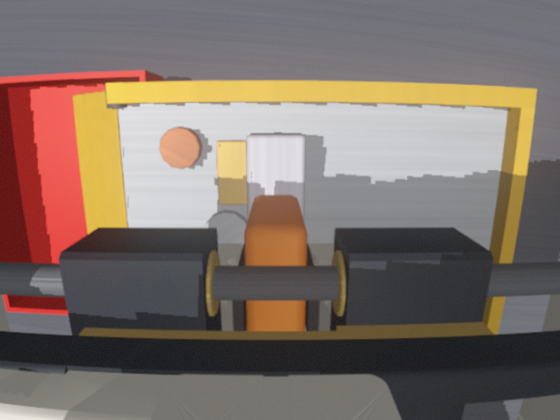

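Call:
{"method": "apply_moves", "body": {
  "plan": [
    [235,[-0.3,0,0],0],
    [235,[-0.3,0,0],0],
    [235,[-0.3,0,0],0],
    [235,[-0.3,0,0],0],
    [235,[-0.3,0,0],0],
    [235,[-0.3,0,0],0],
    [235,[-0.2,0,0],0],
    [235,[0,0,0],0]
  ]
}}

```text
time_s: 15.68
tcp_pos: [0.5724, 0.0762, 0.1517]
eef_rot: [180.0, 0.0, -85.2]
contact_force: [0.1, -0.2, -2.0]
gripper_width: 0.0218
```

```bash
python3 -c "
from h import *
from plant import viewer
wcap('w8')
c=viewer.capture('side');f=c['frame'][140:300,220:370];cv2.imwrite('pics/s8.png',cv2.resize(f,None,fx=3.5,fy=3.5,interpolation=2))"
```

```text
15.675 [0.5724 0.0762 0.1517] [180.     0.   -85.23] [ 27.   14.9 -17.8  -0.  -57.3  67.8]
```

View pics/s8.png

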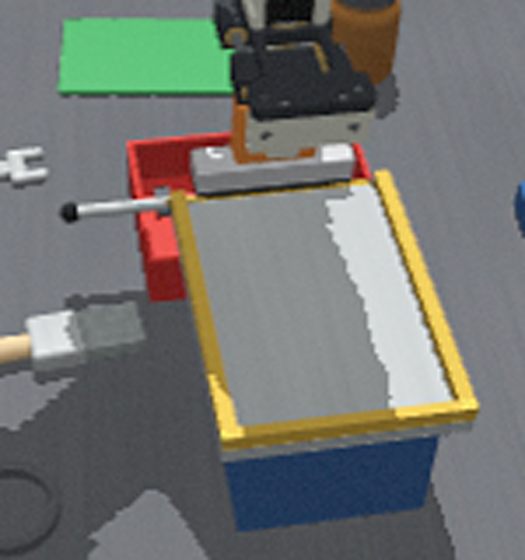

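View pics/w8.png

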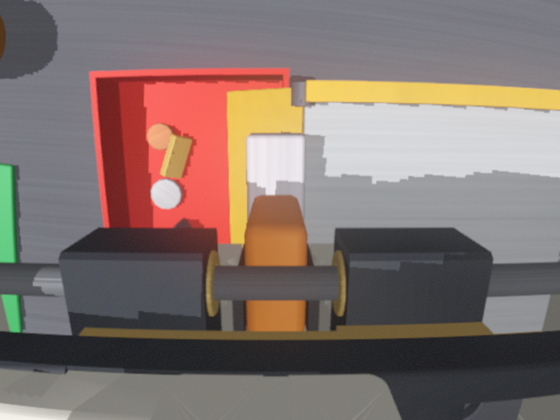

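Call:
{"method": "apply_moves", "body": {
  "plan": [
    [235,[0,0,-0.7],0],
    [235,[0,0,-1],0],
    [235,[0,0,-0.6],0],
    [235,[-0.9,0,0],0.3],
    [235,[-0.9,0,0],0.3],
    [235,[-0.9,0,0],0.3],
    [235,[0,0,0],0.3],
    [235,[0,0,0],0]
  ]
}}

```text
time_s: 16.77
tcp_pos: [0.5655, 0.2098, 0.2665]
eef_rot: [180.0, -0.0, -92.5]
contact_force: [1.2, -0.2, -2.3]
gripper_width: 0.022
```

```bash
python3 - <<'E'
from h import *
from plant import viewer
c=wcap('w9')
T=viewer.capture('top')
f=T['frame'][140:290,120:360]; cv2.imwrite('pics/t9.png',cv2.resize(f,None,fx=3.3,fy=3.3,interpolation=2))
S=viewer.capture('side');cv2.imwrite('pics/s9.png',S['frame'])
d=pickle.load(open("c0.pkl","rb"))
for n,x in(("w",c),("T",d["top"]),("S",d["side"])):
    H,Sa,V=cv2.split(cv2.cvtColor(x["frame"],cv2.COLOR_BGR2HSV))
    g=(H>50)&(H<78)&(Sa>120)
    if n=="T": g[:,:130]=0
    if n=="S": g[:140]=0
    print(n,rectc(x,g,.006))
E
```

```text
16.775 [0.5655 0.2098 0.2665] [ 1.7997e+02 -3.0000e-02 -9.2480e+01] [ 38.9  12.5  -5.2   0.  -72.3  48.6]
w (((0.5462784767150879, 0.36123228073120117), (0.1082562729716301, 0.07598356902599335), 86.9980239868164), (103, 165, 88, 64))
T (((0.49759408831596375, 0.36906591057777405), (0.1101088896393776, 0.16909131407737732), 86.30921936035156), (137, 186, 41, 57))
S (((0.5018057823181152, 0.3626883327960968), (0.10648166388273239, 0.16618435084819794), 86.59037017822266), (237, 146, 53, 21))
```

View pics/w9.png

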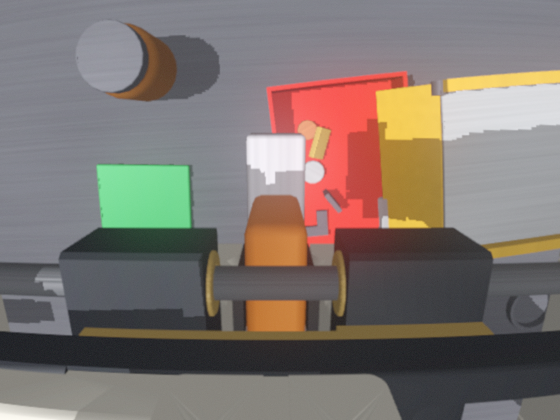

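View pics/t9.png

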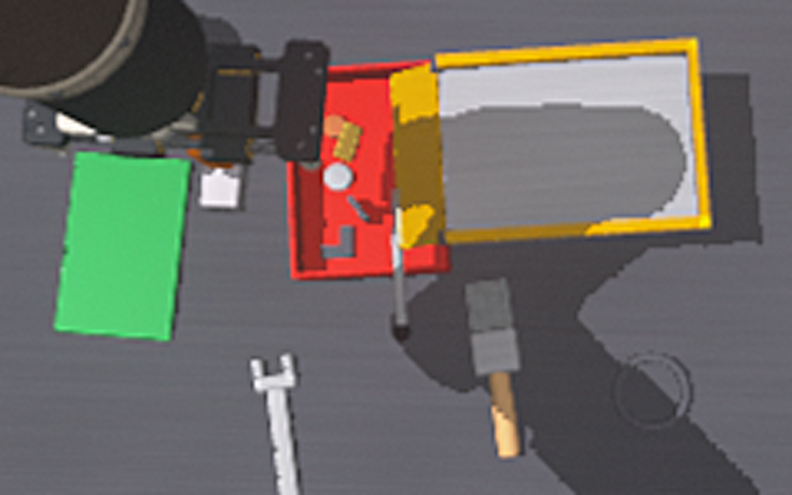

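Call:
{"method": "apply_moves", "body": {
  "plan": [
    [235,[-0.76,0.38,0],0.17],
    [235,[-0.76,0.38,0],0],
    [235,[-0.76,0.38,0],0],
    [235,[-0.75,0.37,0],0],
    [235,[0,0,1],0],
    [235,[0,0,1],0],
    [235,[0,0,1],0],
    [235,[0,0,0.8],0],
    [235,[0,0,0.3],0],
    [235,[0,0,0],0],
    [235,[0,0,0],0]
  ]
}}

```text
time_s: 18.3
tcp_pos: [0.4999, 0.3666, 0.0637]
eef_rot: [-179.9, 0.1, -93.5]
contact_force: [-0.1, 1.1, -1.6]
gripper_width: 0.022
```

```bash
python3 - <<'E'
from h import *
from plant import viewer
c=wcap('w10')
S=viewer.capture('side');cv2.imwrite('pics/s10.png',cv2.resize(S['frame'][100:200,200:360],None,fx=4,fy=4,interpolation=2))
T=viewer.capture('top');cv2.imwrite('pics/t10.png',cv2.resize(T['frame'][140:290,100:300],None,fx=4,fy=4,interpolation=2))
E
```

```text
18.3 [0.4999 0.3666 0.0637] [-1.7989e+02  1.3000e-01 -9.3490e+01] [ 54.3  23.7 -17.9   0.  -48.2  32.2]
```

View pics/w10.png

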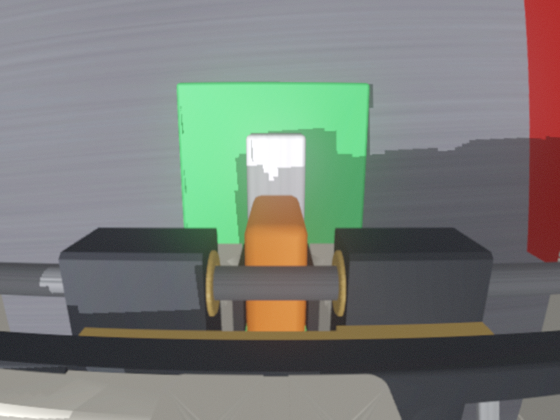

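View pics/s10.png

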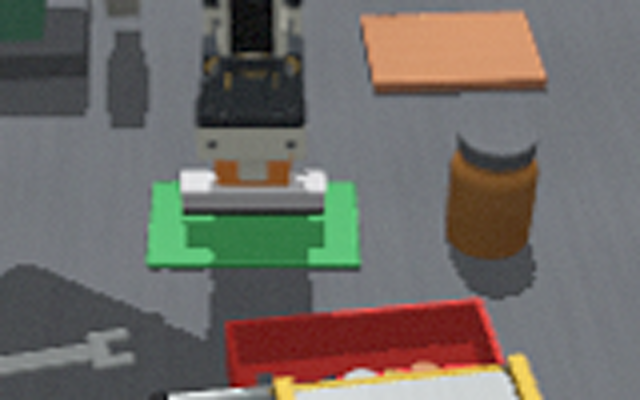

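View pics/t10.png

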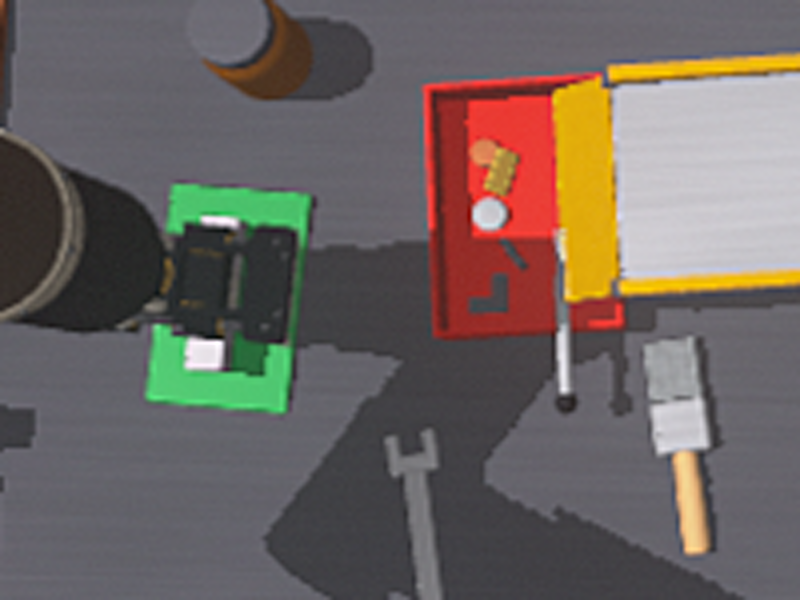

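Call:
{"method": "apply_moves", "body": {
  "plan": [
    [235,[0,0,0.2],0],
    [235,[0,0,0.1],0],
    [235,[0,0,0.02],0],
    [235,[0,0,0],0]
  ]
}}

```text
time_s: 18.95
tcp_pos: [0.4986, 0.3656, 0.0466]
eef_rot: [-180.0, -0.0, -93.5]
contact_force: [-5.2, -1.8, 9.7]
gripper_width: 0.0219
```

Call:
{"method": "apply_moves", "body": {
  "plan": [
    [200,[0,0,0],0],
    [170,[0,0,0],0],
    [100,[0,0,0],0],
    [60,[0,0,0],0],
    [60,[0,0,0],0],
    [60,[0,0,-0.3],0],
    [60,[0,0,-0.7],0],
    [60,[0,0,-1],0],
    [60,[0,0,-1],0],
    [60,[0,0,-0.5],0],
    [60,[0,0,0],0]
  ]
}}

```text
time_s: 20.32
tcp_pos: [0.4998, 0.3667, 0.2248]
eef_rot: [-179.8, 0.3, -93.5]
contact_force: [-0.1, 0.7, -0.0]
gripper_width: 0.0671
```

```bash
python3 - <<'E'
from h import *
from plant import viewer
c=wcap('w11')
S=viewer.capture('side');cv2.imwrite('pics/s11.png',cv2.resize(S['frame'][100:200,200:360],None,fx=4,fy=4,interpolation=2))
E
```

```text
20.325 [0.4998 0.3667 0.2248] [-179.78    0.27  -93.49] [ 54.3  15.3  -7.1   0.  -67.3  32.2]
```

View pics/w11.png

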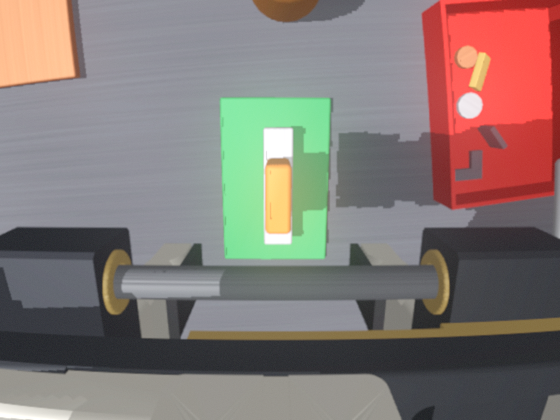

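View pics/s11.png

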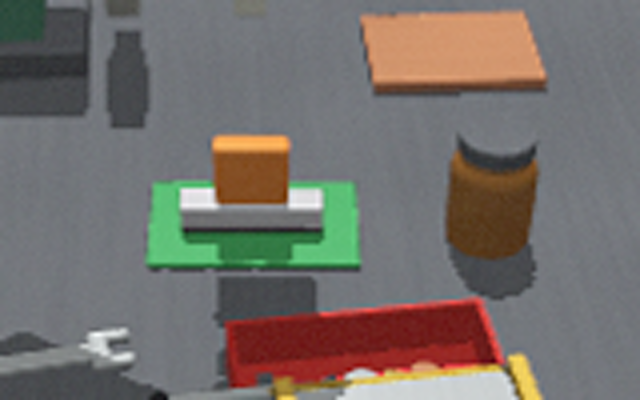

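Call:
{"method": "apply_moves", "body": {
  "plan": [
    [60,[0,0,0],-0.69],
    [60,[0,0,0],-0.69],
    [60,[0.87,0.257,0],0],
    [60,[0.87,0.257,0],0],
    [60,[0.87,0.257,0],0],
    [60,[0.87,0.257,0],0],
    [60,[0.87,0.257,0],0],
    [60,[0.87,0.257,0],0],
    [60,[0,0,0.5],0],
    [60,[0,0,0],0],
    [60,[0,0,0],0]
  ]
}}

```text
time_s: 21.8
tcp_pos: [0.4439, 0.0995, 0.196]
eef_rot: [180.0, -0.0, -85.2]
contact_force: [-0.8, -0.7, -0.5]
gripper_width: 0.067
```

```bash
python3 - <<'E'
from h import *
c=wcap('w12')
E
```

```text
21.8 [0.4439 0.0995 0.196 ] [ 1.7998e+02 -4.0000e-02 -8.5200e+01] [ 37.6   0.8 -28.5   0.  -60.8  57.2]
```

View pics/w12.png

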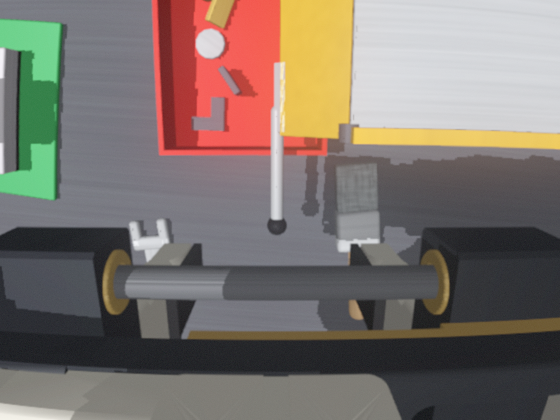

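Call:
{"method": "apply_moves", "body": {
  "plan": [
    [60,[0,0,0.9],0],
    [60,[0,0,0.9],0],
    [60,[0,0,0.7],0],
    [60,[0,0,0.3],0],
    [60,[0,0,0],0],
    [235,[0,0,0],0],
    [235,[0,0,0],0],
    [235,[0,0,0],0],
    [235,[0,0,0],0],
    [235,[0,0,0],0],
    [235,[0,0,0],0],
    [235,[0,0,0],0]
  ],
  "squeeze": 12
}}

```text
time_s: 23.35
tcp_pos: [0.4437, 0.0988, 0.0559]
eef_rot: [180.0, -0.0, -85.2]
contact_force: [1.2, -3.3, 2.1]
gripper_width: 0.0092
```

Call:
{"method": "apply_moves", "body": {
  "plan": [
    [235,[0,0,0],0],
    [235,[0,0,0],0]
  ]
}}

```text
time_s: 23.6
tcp_pos: [0.4437, 0.0989, 0.0559]
eef_rot: [180.0, -0.0, -85.2]
contact_force: [1.8, -6.6, 3.7]
gripper_width: 0.0093
```

Call:
{"method": "apply_moves", "body": {
  "plan": [
    [235,[-0.12,0,-0.196],0],
    [235,[-0.107,0,-0.225],0],
    [235,[-0.063,0,-0.241],0],
    [235,[-0.015,0,-0.249],0],
    [235,[0.033,0,-0.247],0],
    [235,[0.079,0,-0.236],0],
    [235,[0.123,0,-0.217],0],
    [235,[0.162,0,-0.19],0],
    [235,[0.195,0,-0.155],0],
    [235,[0.221,0,-0.115],0],
    [235,[0.239,0,-0.071],0],
    [235,[0.248,0,-0.024],0]
  ]
}}

```text
time_s: 25.1
tcp_pos: [0.4499, 0.0522, 0.1666]
eef_rot: [-179.6, 0.3, -85.2]
contact_force: [-4.6, 24.6, 2.8]
gripper_width: 0.0146
```

Call:
{"method": "apply_moves", "body": {
  "plan": [
    [235,[0,0,0],0],
    [235,[0,0,0],0]
  ]
}}

```text
time_s: 25.35
tcp_pos: [0.4497, 0.0542, 0.1664]
eef_rot: [-179.6, 0.5, -85.2]
contact_force: [-7.2, 24.7, 8.4]
gripper_width: 0.0109
```

Call:
{"method": "apply_moves", "body": {
  "plan": [
    [235,[-0.03,0,0],0],
    [180,[0,0,0],0],
    [100,[0,0,0],0],
    [60,[0,0,0],0],
    [60,[0,0,0],0],
    [60,[0,0,-0.5],0],
    [60,[0,0,-0.8],0],
    [60,[0,0,-1],0],
    [60,[0,0.3,-1],0],
    [60,[0,0,0],0]
  ]
}}

```text
time_s: 26.6
tcp_pos: [0.4338, 0.0501, 0.3331]
eef_rot: [-179.6, 0.1, -85.2]
contact_force: [0.3, 0.1, -0.4]
gripper_width: 0.0672
```

```bash
python3 - <<'E'
from h import *
from plant import viewer
c=wcap('w13')
S=viewer.capture('side');cv2.imwrite('pics/s13.png',cv2.resize(S['frame'][120:300,180:400],None,fx=3.3,fy=3.3,interpolation=2))
T=viewer.capture('top');cv2.imwrite('pics/t13.png',cv2.resize(T['frame'][140:290,100:350],None,fx=3.2,fy=3.2,interpolation=2))
H=pickle.load(open('w1.pkl','rb'))
E
```

```text
26.6 [0.4338 0.0501 0.3331] [-1.796e+02  1.300e-01 -8.522e+01] [ 32.7  -6.3 -17.    0.1 -78.9  62.1]
```

View pics/s13.png

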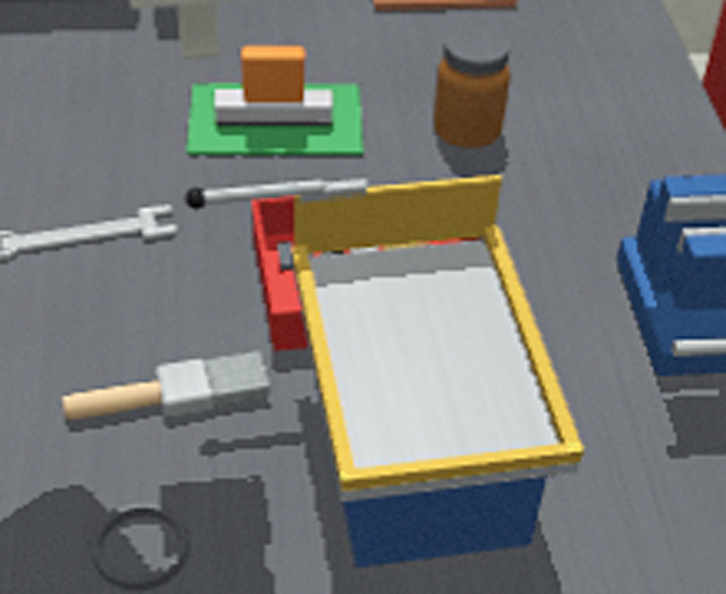

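View pics/t13.png

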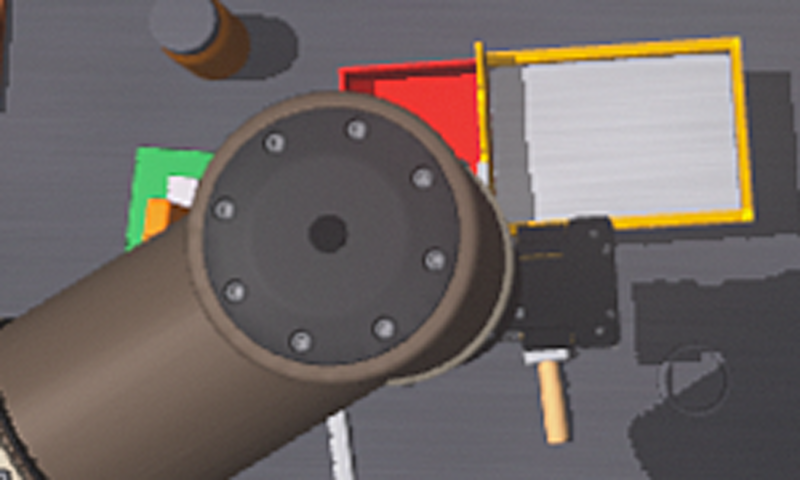

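View pics/w13.png

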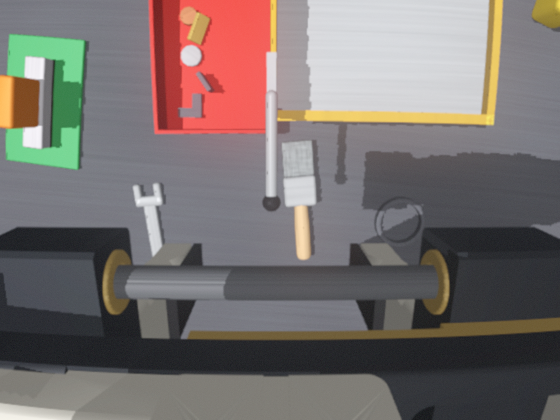

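```bash
python3 - <<'E'
from h import *
from plant import viewer
a=pickle.load(open("c0.pkl","rb"))["side"]["frame"];b=viewer.capture("side")["frame"]
for n,(y0,y1,x0,x1) in dict(ball=(172,187,232,247),panel=(172,200,290,335)).items():
    t=a[y0:y1,x0:x1];r=cv2.matchTemplate(b[y0-6:y1+6,x0-6:x1+6],t,cv2.TM_CCOEFF_NORMED);print(n,cv2.minMaxLoc(r)[1::2],"(zero shift=(6,6))",r[5:8,5:8].round(3).tolist())
    print(cv2.phaseCorrelate(cv2.cvtColor(t,6).astype(float),cv2.cvtColor(b[y0:y1,x0:x1],6).astype(float)))
E
```

```text
ball (0.9649633169174194, (6, 7)) (zero shift=(6,6)) [[0.47600001096725464, 0.5329999923706055, 0.44999998807907104], [0.7260000109672546, 0.859000027179718, 0.7720000147819519], [0.8109999895095825, 0.9649999737739563, 0.8740000128746033]]
((0.6787516190331102, 1.4422741595383508), 0.9759422591901146)
panel (0.8448013663291931, (6, 6)) (zero shift=(6,6)) [[0.5590000152587891, 0.593999981880188, 0.5630000233650208], [0.7730000019073486, 0.8450000286102295, 0.8230000138282776], [0.7879999876022339, 0.828000009059906, 0.7870000004768372]]
((0.3730173440862252, 0.295363277390825), 0.7337961552139762)
```

```bash
python3 - <<'E'
from plant import get_state, close_job
s=get_state();print(s["time_s"],s["contact_force"].round(2))
print(close_job())
E
```

```text
26.8 [ 0.48  0.21 -1.07]
the job is handed in; nothing more can be done
None
```

The job is handed in at 26.8 s of the 72 s allowed, and my last pictures show everything done in the order asked.

- **Gate down:** I gripped the side handle and pulled the gate to its lower stop. It stayed down during the wiping.
- **Chips:** One pass of the scraper, about 1 mm above the plate, pushed all five chips over the gate into the red tray. The plate is clear. I count five chips in the tray, with the dark square apparently standing on edge. Only the scraper touched them.
- **Scraper:** It stands upright, released and wholly on the green pad.
- **Gate shut:** I swung the gate up against its stop, pressing with about 25 N before letting go. Compared with the first side picture, the handle ball sits about 1 pixel further in the closing direction, so the gate looks fully shut. The panel itself matched best with no shift, so the two checks differ slightly.
- **At hand-in:** The gripper was clear above the bench, with the force reading at noise level. The bystanders I could see (jar, tape, brush, wrench and ring) look where they were. I did not compare their positions with the first pictures, and the tin was out of the last views.

The camera positions of the stand and the handle disagreed by up to about 6 mm. I relied on the arm's own readings once it had hold of the handle, and on clearances that allowed for the difference.

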